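Close up the bearing loading rail

ROBOT

A 6-joint arm with a two-finger parallel gripper is mounted at the origin on the work surface; the furniture and walls round the work are solid. World frame = base frame: x ahead of the robot, y to its left, z up, the work surface at z = 0. Lengths are in m, angles in rad, forces in N, time in s.
With the tool pointing down it reaches from about 0.2 to 0.875 m from the base axis. Payload 3.4 kg.
Tool frame: the origin (TCP) lies at the very end of the fingers, on their centre line; the grasp point (between the pads) lies 19 mm behind it (grasp_offset is the distance from the TCP to the grasp point, in m); z points along the fingers, y is the direction in which the jaws open and shut (so a half turn about z gives the same grasp; the last joint's range is limited). The gripper opens to 94 mm and grips with 3 to 60 N. Pads are 16 mm wide; open, the fingers measure 119 mm over their backs; the gripper's body (75 mm by 177 mm) begins 78 mm behind the grasp point.
Start: joints at [1.031, 0.276, 1.505, -0, 1.361, -0.121], TCP at [0.234, 0.525, 0.205] pointing down, gripper open.
Joint ranges: [-2.89, 2.89], [-0.75, 2.08], [0.22, 2.7], [-1.18, 4.32], [0.11, 2.71], [-2.7, 2.7]. Speed limits (rad/s): [2.57, 2.57, 3.14, 3.14, 3.14, 3.14].

INTERFACE

Orientations are given as a unit quaternion [x, y, z, w].
In Python, from cell import goto, move_straight, movej, gripper_to, dwell, ik, camera, IKError, hand_in, read_clock, read_q, read_qd, read_joint_torque, read_eef_pos, read_tool_rot, read_force, read_ft_torque, read_finger_gap, grasp_offset gives the robot as it stands. Calls block until the motion is done:
- goto(position, orientation): joint-space move of the TCP to a pose.
- move_straight(position, ori=None, feed=0.15, max_force=None): straight line of the TCP; ori=None keeps the orientation; feed is the mean speed in m/s. With max_force (N) it stops when the force on the tool has changed by that much, and returns True; else False.
- movej(angles): joint-space move.
- gripper_to(opening, force=None): finger opening in m; force is the grip in N (None keeps the last); returns when the fingers have stopped.
- dwell(seconds).
- ik(position, orientation): joint angles nearest the present ones, or None.
- camera(name): name is "scene" or "side" or "wrist"; returns a dict with "img" (480x640x3 uint8, red, green, blue), "K" (3x3 intrinsics, pixels), "eye" and "rotation" of the camera in the world. Camera axes: x right, y down, z forward; pixel columns grow to the right and rows downward; lengths in m; the calibration is good to about 2 mm. The wrist camera is an equidistant fisheye: a pixel r from the principal point sees the ray r / f radians off the axis. A picture is of the moment at which its call begins. There is no depth.
A pose or a line that the arm cannot do raises IKError and nothing moves.
- hand_in(): hands the job in, once; it reports no verdict.
Readings, each from a call of its own:
- read_clock(): time.
- read_q(): joint angles.
- read_qd(): joint speeds.
- read_joint_torque(): joint torques, N m.
- read_eef_pos(): TCP position.
- read_tool_rot(): TCP orientation.
- read_force(): force on the tool from outside, world axes, zero at the start.
- read_ft_torque(): the same for the moment, N m.
- read_finger_gap(): finger opening in m.
Only numpy, scipy, OpenCV 4.12 (cv2) and the standard library are available. Lean on these libraries where they do the work, as an engineer would, in place of code of your own. Each camera call takes 0.05 s, during which the arm holds its last target.

TASK

Five ball bearings lie in a touching row in the loading rail, short of its end stop. With the fingertips push the row from behind along the rail, as one closed-up train, until the first bearing is fully home against the end stop; then push the knob of the swing gate round until the gate lies straight across the rail behind the last bearing and the set of five is shut in. Grip and lift nothing, let no gap open in the row, and leave the other things on the bench alone.

Things in the scene. Friction and masses are not known exactly. Their poses are not given: they have to be found in the camera images.
- loading_rail: Bearing loading rail bolted to the bench across in front of the robot: aluminium base plate 74 wide (x), 330 long (y), 12 mm thick. Origin: centre of its underside, on the bench. Its +y runs along the rail to the end stop, +z up; the gate is on its -x side. Only a 6 mm dowel, 24 mm high, stands outside the far wall at (31, -30) mm.
- channel (a point): Middle of the channel floor, a black slide strip (rail's frame: 0, 0, 14 mm above the bench). The channel is 36.6 mm wide between steel side walls 8 mm wide, tops 19 mm above the bench, only 5 mm above the floor: the upper half of each bearing stands above them. It is open at its rear end, y = -163 mm.
- stop_face (a point): Middle of the end stop's face, half a bearing's height above the channel floor (0, 143, 19.5 mm in the rail's frame). The stop is a steel block 56 x 22 mm, 36 mm high over the bench. The first bearing's rim must come to touch here.
- bearing_a: Ball bearing, 35 mm outside diameter, 11 mm high, 45 g, loose, lying flat on the channel floor (top 25 mm above the bench). Origin: centre of its underside. Number 1 of the row counted from the end stop (the first). Fully home its centre lies 17.5 mm from the stop's face, at y = 125.5 mm in the rail's frame. Before the push the row stands 50 to 100 mm short of this.
- bearing_b: Ball bearing, 35 mm outside diameter, 11 mm high, 45 g, loose, lying flat on the channel floor (top 25 mm above the bench). Origin: centre of its underside. Number 2 of the row counted from the end stop. Fully home its centre lies 52.5 mm from the stop's face, at y = 90.5 mm in the rail's frame. Before the push the row stands 50 to 100 mm short of this.
- bearing_c: Ball bearing, 35 mm outside diameter, 11 mm high, 45 g, loose, lying flat on the channel floor (top 25 mm above the bench). Origin: centre of its underside. Number 3 of the row counted from the end stop. Fully home its centre lies 87.5 mm from the stop's face, at y = 55.5 mm in the rail's frame. Before the push the row stands 50 to 100 mm short of this.
- bearing_d: Ball bearing, 35 mm outside diameter, 11 mm high, 45 g, loose, lying flat on the channel floor (top 25 mm above the bench). Origin: centre of its underside. Number 4 of the row counted from the end stop. Fully home its centre lies 122.5 mm from the stop's face, at y = 20.5 mm in the rail's frame. Before the push the row stands 50 to 100 mm short of this.
- bearing_e: Ball bearing, 35 mm outside diameter, 11 mm high, 45 g, loose, lying flat on the channel floor (top 25 mm above the bench). Origin: centre of its underside. Number 5 of the row counted from the end stop (the last: push on its rear rim). Fully home its centre lies 157.5 mm from the stop's face, at y = -14.5 mm in the rail's frame. Before the push the row stands 50 to 100 mm short of this.
- gate_pivot (a point): Vertical pivot of the swing gate, fixed on the rail at (-30, -40.5) mm in the rail's frame, 22.8 mm above the bench (mid-thickness of the gate bar). The gate is a flat steel bar 14 mm wide, 6 mm thick, swinging just over the side walls (19.8 to 25.8 mm above the bench), so that it overlaps the upper half of the bearings.
- gate_knob (a point): Centre of the gate's upright black knob, a round post 13 mm in diameter standing on the bar 62 mm from the pivot; 36.8 mm above the bench (bar top at 25.8, knob top at 47.8 mm). With the gate shut it lies beyond the far wall, at (32, -40.5) mm in the rail's frame.
- gate (a joint): Gate angle q, rad, counter-clockwise from above. Pivot to knob in the rail's frame: (-sin(0.35-q), -cos(0.35-q)). 0: parked, pointing back and outwards; 0.35: parallel to the rail; 1.92: shut, square across, at its dowel. Starts at 0 to 0.25. Light friction (0.5 N at the knob), stays where left. Shuts only with all five home, 1.5 mm behind the last bearing.
- grease_tin: Green round grease tin, 70 mm in diameter, 44 mm high, beyond the rail; origin under its centre. Leave alone.
- grease_brush: Flat brush, 185 mm long, 36 wide, 14 high, on the robot's side of the rail near the stop; origin under its centre. Leave alone.
- small_bearing: Smaller bearing, 30 mm diameter, 9 mm high, lying on the bench on the robot's side of the rail; not part of the set. Leave alone.
- capacitor_l: Standing white round capacitor, 36 mm in diameter, 74 mm high, at the left beyond the rail's end. Leave alone.
- capacitor_r: A second one like it, beside it. Leave alone.
Things that resemble listed ones, but are neither listed nor needed, are in the scene too. Leave any blue or yellow look-alike of the bearing_d alone.

How it is judged:
By the outcome, as a careful person would: the job done as asked, in the order asked, and still so for the second after the job is handed in, with the robot touching nothing.
It also fails if it takes over 48 s, if anything falls off the work surface, if the arm or the gripper's body presses on something with over 40 N, if the wrist force passes 120 N, or if a joint passes its speed limit or range.

## Working session

There is one attempt and no reset: what is moved stays moved. The work goes in short steps, each a Python script; the robot and the scene stay as the last script left them, time stands still between calls to the robot, and variables do not carry over. Pictures are saved under pics/ and viewed, and the job is handed in when it is done.

```bash
ls; mkdir -p pics
python3 - <<'E'
from cell import *
import cv2
for n in ["scene","side","wrist"]:
    c=camera(n); cv2.imwrite(f"pics/{n}0.png",c["img"][:,:,::-1]); print(n,c["K"],c["eye"],c["rotation"])
print(read_clock())
E
```

```text
pics
scene [[552.44862373   0.         326.59620926]
 [  0.         552.44862373 231.22801992]
 [  0.           0.           1.        ]] [-0.06932142  0.04077294  0.735241  ] [ 0.79609816 -0.48850249  0.18796671 -0.30374588]
side [[595.00780663   0.         316.15048152]
 [  0.         595.00780663 238.7143422 ]
 [  0.           0.           1.        ]] [0.4606449  1.23579169 0.46264092] [-0.00989013  0.83978543 -0.54282416  0.00213373]
wrist [[371.64829954   0.         321.20307428]
 [  0.         371.64829954 236.42149635]
 [  0.           0.           1.        ]] [0.16768696 0.55436817 0.382872  ] [0.83209493 0.54013286 0.06782555 0.10618013]
0.15
```

View pics/scene0.png

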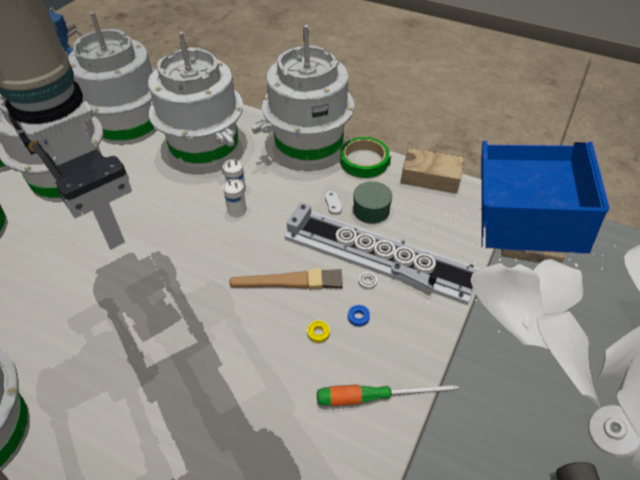

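View pics/side0.png

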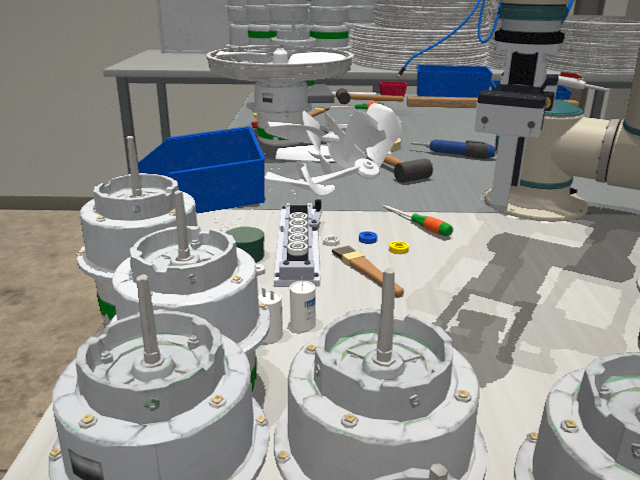

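View pics/wrist0.png

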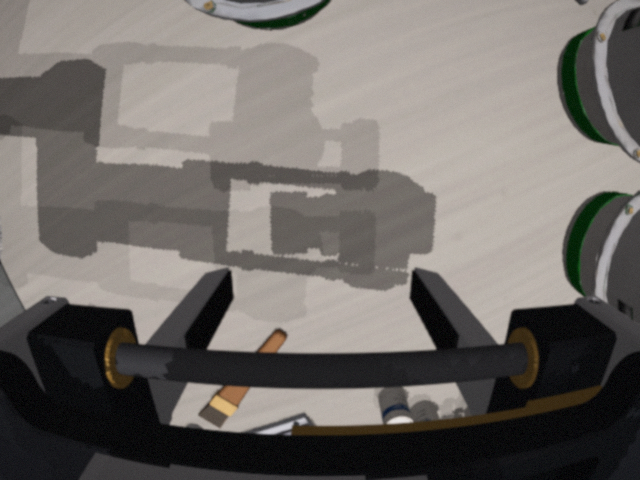

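The scene view shows the rail running from its stop at about (300,218) to its rear end at about (472,285). Five white bearings sit at (346,235) to (425,262). The blue ring (359,315), yellow ring (318,331) and small bearing (368,280) lie off the rail. I'll enlarge this area.

```bash
cat > h.py <<'E'
import numpy as np, cv2
from cell import *
from scipy.spatial.transform import Rotation as R
def rot(c):
    r=np.array(c["rotation"]); return R.from_quat(r).as_matrix() if r.size==4 else r
def ray(c,px,fish=False):
    K=np.array(c["K"]); x=(px[0]-K[0,2])/K[0,0]; y=(px[1]-K[1,2])/K[1,1]
    if fish:
        t=np.hypot(x,y); s=np.sin(t)/t if t>1e-9 else 1; d=np.array([x*s,y*s,np.cos(t)])
    else: d=np.array([x,y,1.])
    return rot(c)@d
def onplane(c,px,z,fish=False):
    d=ray(c,px,fish); e=np.array(c["eye"]); return (e+d*(z-e[2])/d[2])
def proj(c,p,fish=False):
    v=rot(c).T@(np.array(p)-np.array(c["eye"])); K=np.array(c["K"])
    if fish:
        t=np.arctan2(np.hypot(v[0],v[1]),v[2]); n=np.hypot(v[0],v[1]); x,y=v[0]/n*t,v[1]/n*t
    else: x,y=v[:2]/v[2]
    return np.array([K[0,0]*x+K[0,2],K[1,1]*y+K[1,2]])
E
python3 - <<'E'
from h import *
c=camera("scene");s=camera("side")
np.savez("s.npz",img=c["img"],K=c["K"],eye=c["eye"],rotation=c["rotation"])
np.savez("d.npz",img=s["img"],K=s["K"],eye=s["eye"],rotation=s["rotation"])
a=c["img"][190:310,280:490,::-1]; cv2.imwrite("pics/sc1.png",cv2.resize(a,None,fx=3.8,fy=3.8,interpolation=cv2.INTER_CUBIC))
a=s["img"][190:300,220:380,::-1]; cv2.imwrite("pics/sd1.png",cv2.resize(a,None,fx=5,fy=5,interpolation=cv2.INTER_CUBIC))
for p in [(346,235),(425,262)]: print(onplane(c,p,.025))
E
```

```text
[0.50641966 0.29323583 0.025     ]
[0.51193518 0.1518785  0.025     ]
```

View pics/sc1.png

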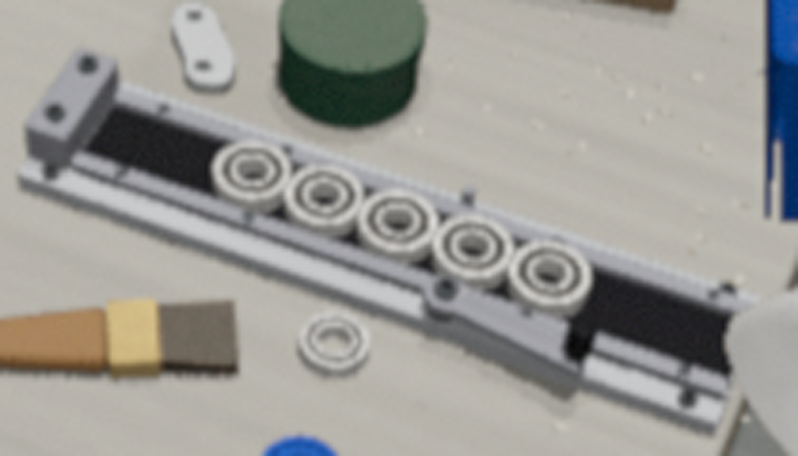

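View pics/sd1.png

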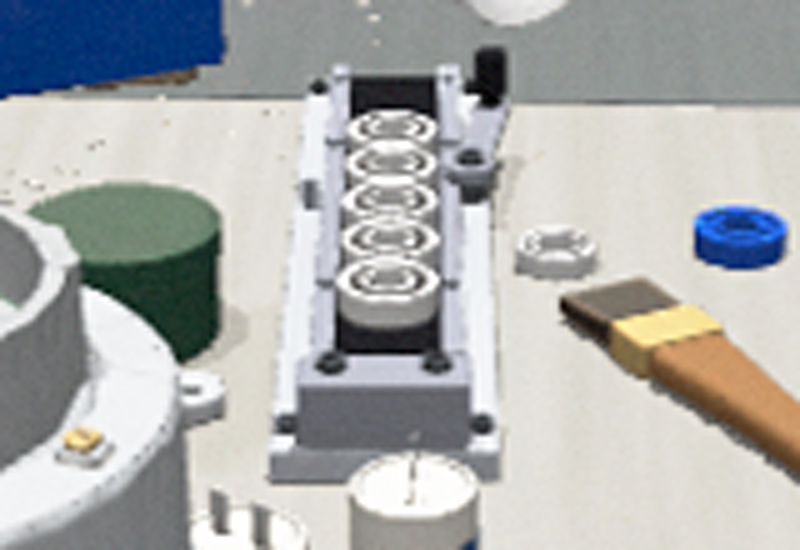

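```bash
cat >> h.py <<'E'
def tri(c1,p1,c2,p2):
    d1,d2=ray(c1,p1),ray(c2,p2); d1/=np.linalg.norm(d1); d2/=np.linalg.norm(d2)
    A=np.stack([d1,-d2],1); t=np.linalg.lstsq(A,np.array(c2["eye"])-c1["eye"],rcond=None)[0]
    a,b=c1["eye"]+t[0]*d1,c2["eye"]+t[1]*d2
    return (a+b)/2,np.linalg.norm(a-b)
E
python3 - <<'E'
from h import *
c=np.load("s.npz");s=np.load("d.npz")
print("hub",tri(c,(613,428),s,(368,168)))
sc=lambda x,y:(280+(x+.5)/3.8-.5,190+(y+.5)/3.8-.5)
sd=lambda x,y:(220+(x+.5)/5-.5,190+(y+.5)/5-.5)
B1=[(253,170),(325,194),(399,219),(474,246),(549,271)]; B2=[(385,279),(386,238),(387,199),(389,161),(390,127)]
for a,b in zip(B1,B2):
    print("bearing",*tri(c,sc(*a),s,sd(*b)),onplane(c,sc(*a),.025)[:2],onplane(s,sd(*b),.025)[:2])
print("pivot",*tri(c,sc(445,288),s,sd(470,155)))
print("tin",*tri(c,sc(352,28),s,sd(130,215)))
print("knob low", onplane(c,sc(580,345),.026))
a=c["img"][230:400,450:640,::-1]; cv2.imwrite("pics/sc2.png",cv2.resize(a,None,fx=4,fy=3.5,interpolation=cv2.INTER_CUBIC))
a=s["img"][60:270,190:450,::-1]; cv2.imwrite("pics/sd2.png",cv2.resize(a,None,fx=2.8,fy=2.8,interpolation=cv2.INTER_CUBIC))
E
```

```text
hub (array([ 0.35868344, -0.16332541,  0.02500947]), np.float64(0.003517433510483586))
bearing [0.50903591 0.29369758 0.02451662] 0.0012003055201800497 [0.50789048 0.2935378 ] [0.50949631 0.29387343]
bearing [0.51047915 0.25873912 0.02463149] 0.0009671437768303153 [0.50957071 0.25864581] [0.51084996 0.25883513]
bearing [0.51186246 0.22347269 0.02471807] 0.0008686568146182353 [0.51108455 0.22342736] [0.51219912 0.22344477]
bearing [0.51259255 0.18805176 0.02502152] 0.0014315246320852338 [0.51170624 0.18811737] [0.51320279 0.18683363]
bearing [0.51391494 0.15385167 0.02526791] 0.0012182173441934346 [0.51336376 0.15396053] [0.51446346 0.15215708]
pivot [0.48180323 0.18977094 0.02882884] 0.001006518992778986
tin [0.59777692 0.28438391 0.04246263] 0.003861656750704066
knob low [0.48079181 0.1283559  0.026     ]
```

View pics/sd2.png

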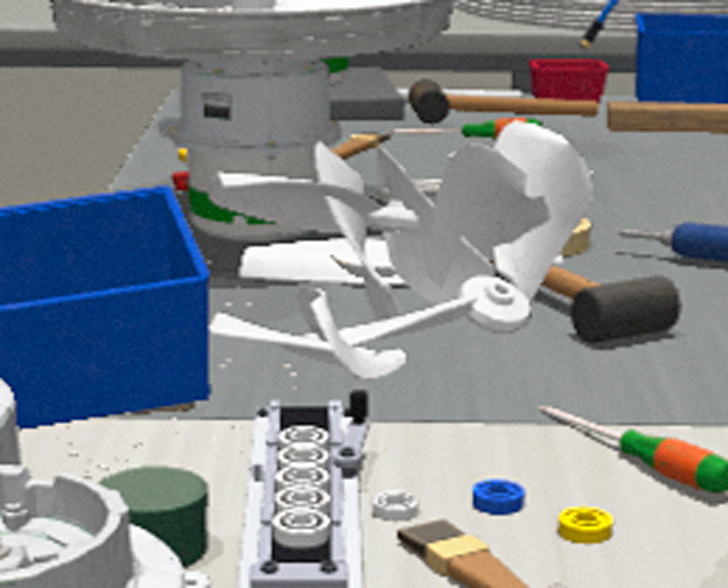

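View pics/sc2.png

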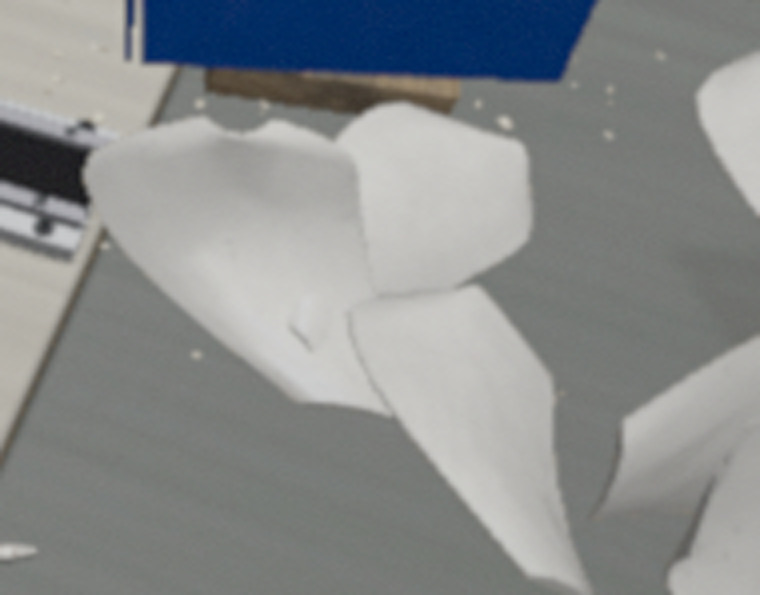

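Run:
```python
from h import *
c=np.load("s.npz");s=np.load("d.npz")
sc=lambda x,y:(280+(x+.5)/3.8-.5,190+(y+.5)/3.8-.5)
sd=lambda x,y:(220+(x+.5)/5-.5,190+(y+.5)/5-.5)
s2=lambda x,y:(190+x/2.8,60+y/2.8); c2=lambda x,y:(450+x/4,230+y/3.5)
for a in [(88,170),(205,120),(345,130),(525,150)]:
  for b in [(405,358),(213,322),(318,290),(340,345),(222,180),(320,145)]:
    p,e=tri(c,c2(*a),s,s2(*b))
    if e<.012: print(a,b,p.round(3),e.round(4))
th=0.0349; Rz=R.from_euler('z',th).as_matrix()
for n,a,b,q in [("bolt far",(88,62),(332,361),(18,154)),("bolt near",(55,112),(436,361),(-18,154)),("pivot",(445,288),(470,155),(-30,-40.5)),("corner near stop",(22,178),(497,462),(-37,165))]:
    p,e=tri(c,sc(*a),s,sd(*b)); print(n,p.round(4),e.round(4),"origin",(p-Rz@np.array([q[0]/1e3,q[1]/1e3,0])).round(4))
```

```text
(88, 170) (340, 345) [0.488 0.071 0.061] 0.0053
(205, 120) (318, 290) [0.506 0.039 0.094] 0.004
(525, 150) (213, 322) [ 0.599 -0.08   0.031] 0.0016
bolt far [0.5221 0.3858 0.0388] 0.0005 origin [0.5094 0.2313 0.0388]
bolt near [0.4885 0.3843 0.0382] 0.0006 origin [0.5118 0.231  0.0382]
pivot [0.4818 0.1898 0.0288] 0.001 origin [0.5104 0.2313 0.0288]
corner near stop [0.4691 0.3929 0.007 ] 0.0008 origin [0.5118 0.2292 0.007 ]
```

```bash
cat >> h.py <<'E'
TH=0.0349; O=np.array([0.511,0.231,0.]); RZ=R.from_euler('z',TH).as_matrix()
def W(x,y,z): return O+RZ@np.array([x/1e3,y/1e3,z/1e3])
def L(p): return (RZ.T@(np.array(p)-O))*1e3
def ori(yaw): # tool z down, tool x at yaw (rail frame)
    return (R.from_euler('z',TH+yaw)*R.from_euler('x',np.pi)).as_quat()
E
python3 - <<'E'
from h import *
c=np.load("s.npz");s=np.load("d.npz")
sc=lambda x,y:(280+(x+.5)/3.8-.5,190+(y+.5)/3.8-.5)
sd=lambda x,y:(220+(x+.5)/5-.5,190+(y+.5)/5-.5)
p,e=tri(c,sc(580,332),s,sd(490,75)); print("knob",p,e,L(p))
print("stator",onplane(c,(205,162),0)[:2],onplane(c,(305,160),0)[:2])
for p,e in [((.5114,.1534,.025),0)]: print(L(p))
for yaw in (np.pi/2,-np.pi/2):
    for pos in (W(0,-120,200),W(0,-110,18),W(0,-40,18)): print(yaw,ik(pos,ori(yaw)))
for y0 in (0.,np.pi):   # tool y direction along tangent -> tool x = tangent +-90
  for q in (0.1,1.0,1.92):
    a=.35-q; K=np.array([-30-62*np.sin(a),-40.5-62*np.cos(a)]); t=np.array([np.cos(a),-np.sin(a)])
    P=K-t*20; yaw=-a+np.pi/2+y0
    print(y0,q,ik(W(*P,31),ori(yaw)))
print(read_tool_rot(), L(read_eef_pos()))
E
```

```text
knob [0.47621048 0.12911087 0.03902375] 0.0013664314834578607 [ -38.3235411  -100.61317317   39.02374606]
stator [0.57475111 0.63928364] [0.6715524  0.46308683]
[ -2.30793383 -77.56670317  25.        ]
1.5707963267948966 [ 8.02810074e-02  2.06937196e-01  1.61392555e+00 -4.44089210e-16
  1.32072991e+00  4.53810074e-02]
1.5707963267948966 [ 9.93593631e-02  3.83458496e-01  1.86970284e+00 -4.44089210e-16
  8.88431321e-01  6.44593631e-02]
1.5707963267948966 [ 2.29593117e-01  4.05063727e-01  1.83017035e+00 -4.44089210e-16
  9.06358581e-01  1.94693117e-01]
-1.5707963267948966 None
-1.5707963267948966 None
-1.5707963267948966 None
0.0 0.1 [ 1.39408812e-01  2.92656018e-01  1.98137487e+00 -4.44089210e-16
  8.67561762e-01  3.54508812e-01]
0.0 1.0 [ 0.11592104  0.35886127  1.86907226  0.          0.91365912 -0.56897896]
0.0 1.92 [ 0.18325526  0.41953139  1.76067305  0.          0.96138821 -1.42164474]
3.141592653589793 0.1 None
3.141592653589793 1.0 [ 1.15921041e-01  3.58861275e-01  1.86907226e+00 -4.44089210e-16
  9.13659118e-01  2.57261370e+00]
3.141592653589793 1.92 [ 1.83255258e-01  4.19531393e-01  1.76067305e+00 -4.44089210e-16
  9.61388212e-01  1.71994791e+00]
[ 2.07892772e-01  9.78151537e-01 -3.78110360e-04 -1.53362256e-04] [-266.88016315  303.60954264  205.05550151]
```

Run:
```python
from h import *
goto(np.array([0.33,0.32,0.22]),ori(np.pi/2))
gripper_to(0.0,5)
goto(W(-20,-110,190),ori(np.pi/2))
w=camera("wrist"); np.savez("w.npz",**{k:w[k] for k in("img","K","eye","rotation")})
cv2.imwrite("pics/w1.png",w["img"][:,:,::-1]); print(read_clock(),read_finger_gap(),w["eye"],L(w["eye"]))
cv2.imwrite("pics/s3.png",camera("scene")["img"][:,:,::-1])
```

```text
3.6417 0.0007099776600963042 [0.4916359  0.19292528 0.36829775] [-20.68084882 -37.37586767 368.29774991]
```

View pics/w1.png

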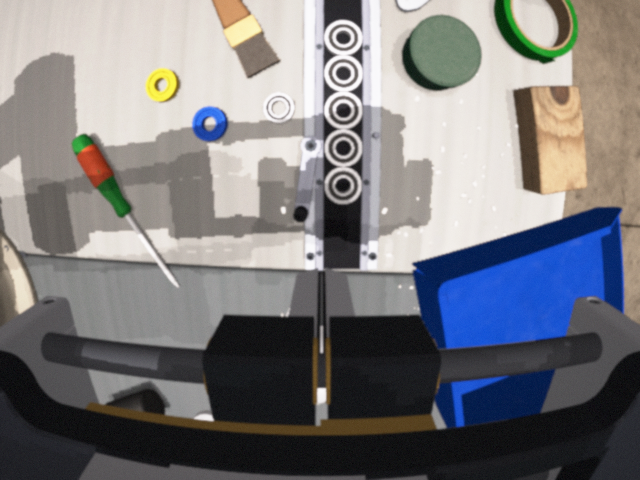

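View pics/s3.png

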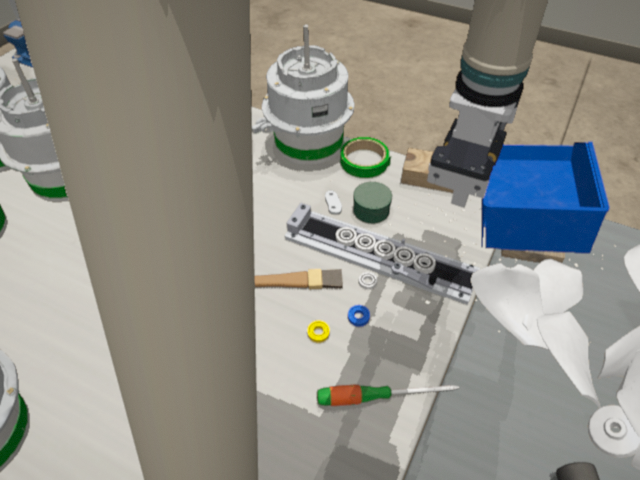

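Run:
```python
from h import *
c=np.load("s.npz");s=np.load("d.npz");w=np.load("w.npz")
for z in (.03,.06,.1,.15,.2,.25,.3):
    p=onplane(c,(473,272),z); print(z,p.round(3),proj(s,p).round(0),proj(w,p,True).round(0))
# wrist measures
for n,px,z in [("a",(343,38),25),("b",(343,73),25),("c",(343,110),25),("d",(343,148),25),("e",(343,185),25),("pivot",(310,146),27),("knobtop",(302,213),47.8)]:
    p=onplane(w,px,z/1e3,True); print(n,p.round(4),L(p).round(1))
i=w["img"][:300,220:460,::-1]; cv2.imwrite("pics/w2.png",cv2.resize(i,None,fx=2,fy=2))
s=camera("side")["img"][60:270,190:450,::-1];cv2.imwrite("pics/sd3.png",cv2.resize(s,None,fx=2.8,fy=2.8,interpolation=cv2.INTER_CUBIC))
```

```text
0.03 [0.523 0.075 0.03 ] [295. 199.] [350. 268.]
0.06 [0.498 0.074 0.06 ] [307. 185.] [324. 280.]
0.1 [0.465 0.072 0.1  ] [324. 166.] [281. 299.]
0.15 [0.423 0.069 0.15 ] [345. 142.] [214. 329.]
0.2 [0.381 0.067 0.2  ] [367. 117.] [129. 364.]
0.25 [0.339 0.064 0.25 ] [390.  92.] [ 32. 402.]
0.3 [0.297 0.062 0.3  ] [413.  65.] [-63. 435.]
a [0.5085 0.2935 0.025 ] [-0.3 62.5 25. ]
b [0.5095 0.2592 0.025 ] [-0.5 28.2 25. ]
c [0.5107 0.2243 0.025 ] [-0.5 -6.7 25. ]
d [0.512  0.1891 0.025 ] [ -0.4 -41.9  25. ]
e [0.5135 0.1548 0.025 ] [ -0.2 -76.3  25. ]
pivot [0.4818 0.1899 0.027 ] [-30.6 -40.1  27. ]
knobtop [0.4771 0.1313 0.0478] [-37.3 -98.4  47.8]
```

View pics/w2.png

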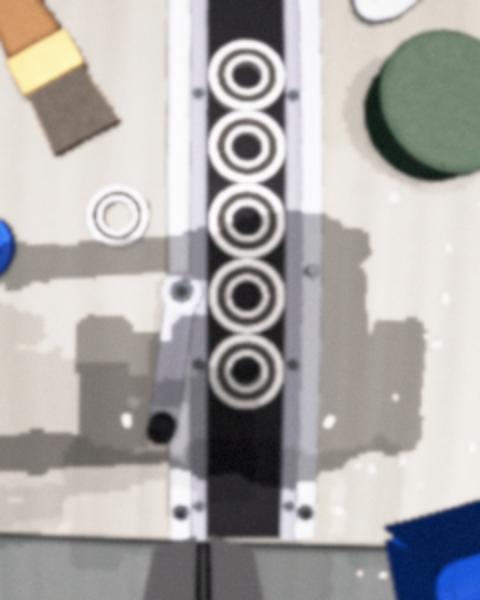

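View pics/sd3.png

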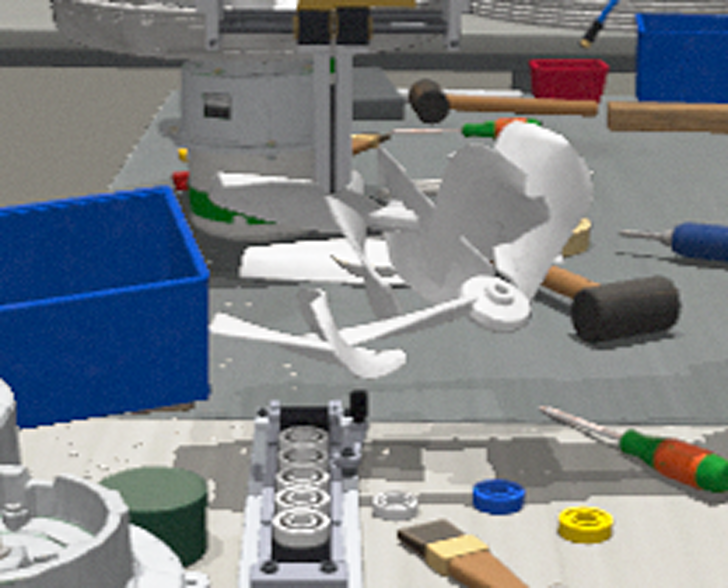

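The wrist view confirms the targets. The five bearings are at x≈343, rows 38 to 185, the pivot is at (310,146) and the knob at (302,213). All five silver bearings are in the channel. The loose small bearing (279,107), blue ring (210,124) and yellow ring (161,85) are off the rail, so they aren't part of the set. Positions match the model: 35 mm pitch, row about 63 mm short, and q≈0.22. Next I'll push the row.

Run:
```python
from h import *
o=ori(np.pi/2)
goto(W(-0.3,-110,60),o)
print(move_straight(W(-0.3,-110,17.5),feed=.06,max_force=6),L(read_eef_pos()),read_force())
print(move_straight(W(-0.3,-46,17.5),feed=.03,max_force=8),L(read_eef_pos()),read_force())
w=camera("wrist"); cv2.imwrite("pics/w4.png",w["img"][:,:,::-1])
s=camera("scene")["img"][190:310,280:490,::-1]; cv2.imwrite("pics/s4.png",cv2.resize(s,None,fx=3.8,fy=3.8,interpolation=cv2.INTER_CUBIC))
print(read_clock())
```

```text
True [  -0.23506375 -110.16933964   20.40329329] [-1.37832099  0.05763201  6.47962044]
False [ -0.30688437 -46.05605188  17.50026402] [-0.64397785 -2.05369864  1.46799998]
7.3667
```

View pics/s4.png

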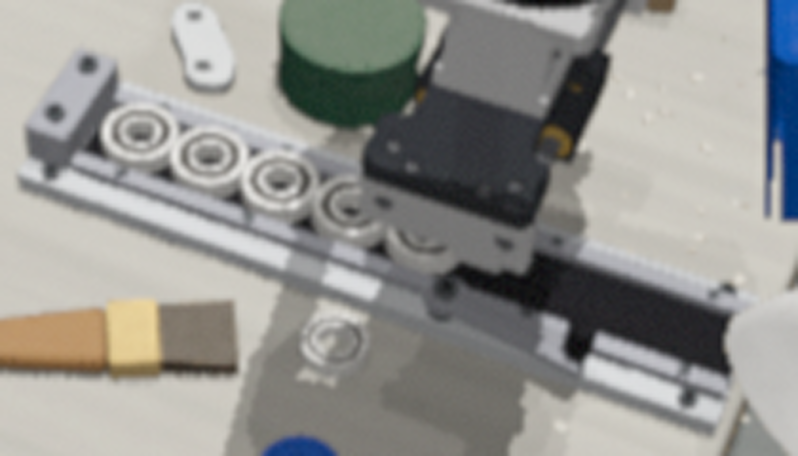

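View pics/w4.png

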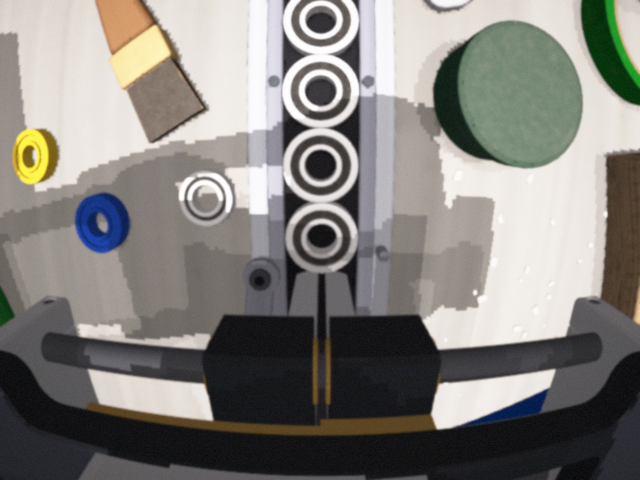

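Both views show the row moved as one touching train. Bearing a is now just short of the stop, at about (139,135) in the scene crop. I'll finish with a slow push under force control.

Run:
```python
from h import *
print(move_straight(W(-0.3,-34,17.5),feed=.012,max_force=6),L(read_eef_pos()),read_force())
s=camera("scene")["img"][190:310,280:490,::-1]; cv2.imwrite("pics/s5.png",cv2.resize(s,None,fx=3.8,fy=3.8,interpolation=cv2.INTER_CUBIC))
w=camera("wrist"); cv2.imwrite("pics/w5.png",w["img"][:,:,::-1]);np.savez("w5.npz",**{k:w[k] for k in("img","K","eye","rotation")})
print(read_clock(),L(read_eef_pos()),read_force())
```

```text
True [ -0.44347202 -39.39819496  17.33462127] [ 0.31543324 -1.43059923  1.64931071]
8.175 [ -0.6501385  -39.4965335   17.13967605] [ 0.80627536 -0.6367392   1.37983128]
```

View pics/s5.png

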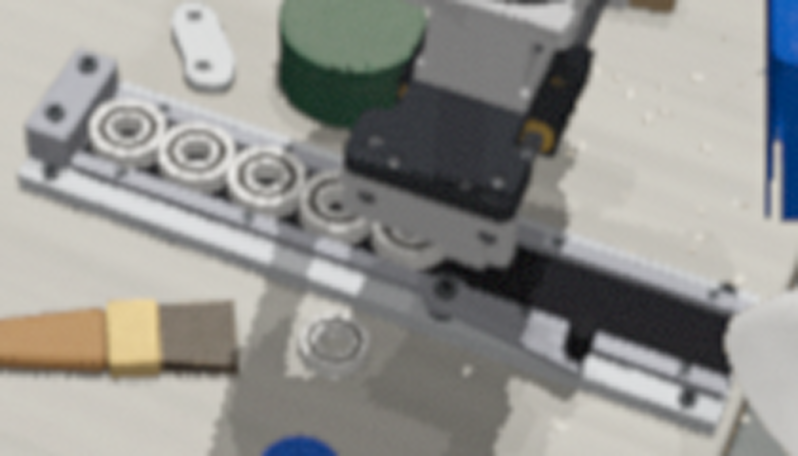

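Run:
```python
from h import *
print(move_straight(W(-0.4,-36.5,17.5),feed=.008,max_force=8),L(read_eef_pos()),read_force())
dwell(.2); print(L(read_eef_pos()),read_force())
# back off and view
move_straight(W(-0.4,-60,17.5),feed=.06)
move_straight(W(-0.4,-60,70),feed=.12)
move_straight(W(-45,-75,150),feed=.2)
w=camera("wrist"); cv2.imwrite("pics/w6.png",w["img"][:,:,::-1]);np.savez("w6.npz",**{k:w[k] for k in("img","K","eye","rotation")})
i=w["img"][:300,220:460,::-1]; cv2.imwrite("pics/w6b.png",cv2.resize(i,None,fx=2,fy=2))
s=camera("scene")["img"][190:310,280:490,::-1]; cv2.imwrite("pics/s6.png",cv2.resize(s,None,fx=3.8,fy=3.8,interpolation=cv2.INTER_CUBIC))
d=camera("side")["img"][190:300,220:380,::-1]; cv2.imwrite("pics/d6.png",cv2.resize(d,None,fx=5,fy=5,interpolation=cv2.INTER_CUBIC))
print(read_clock())
```

```text
False [ -1.05114881 -38.73724848  17.09918891] [ 0.73058914 -8.21259837  1.07189352]
[ -1.0361984  -38.73952591  17.1245441 ] [ 0.44942816 -6.94113306  1.08609931]
10.8583
```

View pics/w6.png

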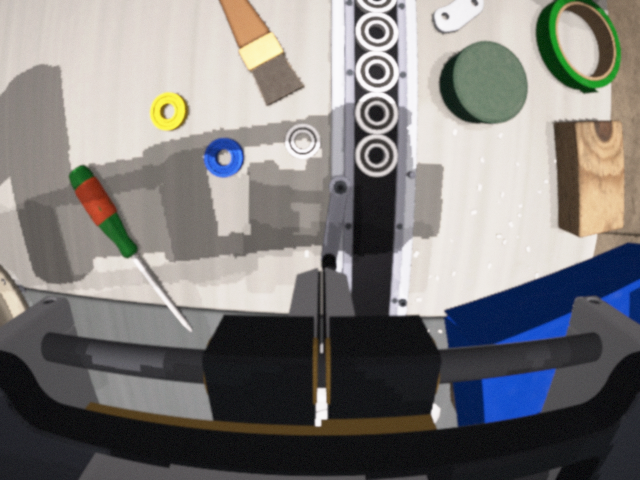

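View pics/s6.png

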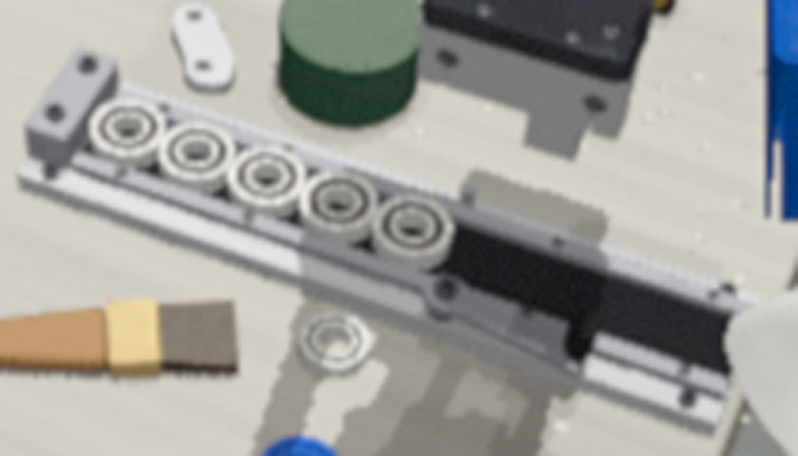

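View pics/d6.png

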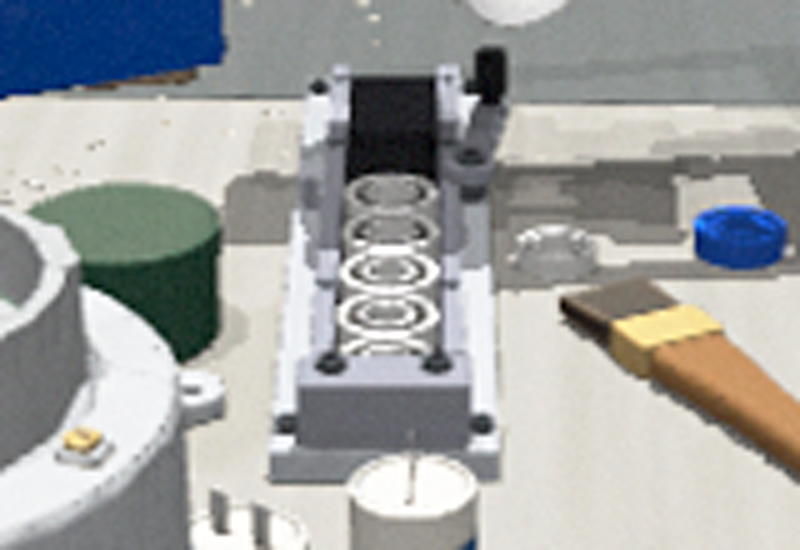

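Eight newtons were held with no movement, so the row is solid against the stop. All five bearings are touching: a–e run from (128,127) to (413,229) in the scene crop, and e is at (376,155) in the wrist view. The knob is at (329,260) and the gate is still parked, so I'll measure it and then push.

Run:
```python
from h import *
w=np.load("w6.npz")
for n,px,z in [("e",(376,155),25),("d",(377,113),25),("c",(377,71),25),("b",(377,32),25),("pivot",(340,186),27),("knobtop",(329,260),47.8)]:
    p=onplane(w,px,z/1e3,True); print(n,L(p).round(1))
K=(-38,-99.5); PV=(-30.3,-40)
print("a",np.arctan2(-(K[0]-PV[0]),-(K[1]-PV[1])))
for a in np.linspace(.134,-1.57,7):
    k=np.array([PV[0]-62*np.sin(a),PV[1]-62*np.cos(a)]); t=np.array([np.cos(a),-np.sin(a)])
    print(a.round(2),(k-t*22).round(1),ik(W(*(k-t*22),31),ori(np.pi/2-a)) is not None)
```

```text
e [ -1.1 -13.1  25. ]
d [-0.7 21.4 25. ]
c [-0.7 56.4 25. ]
b [-0.4 90.3 25. ]
pivot [-30.3 -38.7  27. ]
knobtop [-39.3 -94.9  47.8]
a 0.12869650127801413
0.13 [-60.4 -98.5] True
-0.15 [ -42.8 -104.6] True
-0.43 [ -24.2 -105.5] True
-0.72 [  -6.1 -101.2] True
-1.0 [ 10.1 -91.9] True
-1.29 [ 23.  -78.5] True
-1.57 [ 31.7 -62. ] True
```

Run:
```python
from h import *
PV=np.array([-30.3,-39.7])
def pose(a,s,z=31):
    k=PV+62*np.array([-np.sin(a),-np.cos(a)]); t=np.array([np.cos(a),-np.sin(a)])
    return W(*(k-t*s),z),ori(np.pi/2-a)
p,o=pose(.13,29,80); goto(p,o)
p,o=pose(.13,29); print(move_straight(p,feed=.08,max_force=15))
p,o=pose(.13,19); print(move_straight(p,ori=o,feed=.04,max_force=12),read_force())
for a in np.linspace(.13,-.5,5)[1:]:
    p,o=pose(a,19); print(round(a,2),move_straight(p,ori=o,feed=.05,max_force=12),read_force().round(1))
w=camera("wrist"); cv2.imwrite("pics/w7.png",w["img"][:,:,::-1])
s=camera("scene")["img"][190:310,280:490,::-1]; cv2.imwrite("pics/s7.png",cv2.resize(s,None,fx=3.8,fy=3.8,interpolation=cv2.INTER_CUBIC))
d=camera("side")["img"][170:290,240:400,::-1]; cv2.imwrite("pics/d7.png",cv2.resize(d,None,fx=4.5,fy=4.5,interpolation=cv2.INTER_CUBIC))
print(read_clock())
```

```text
False
False [-0.39532278  0.20942746 -1.33113763]
-0.03 False [-0.1  0.8  0.4]
-0.18 False [-0.6 -0.  -1.7]
-0.34 False [0.1 0.3 0.1]
-0.5 False [ 0.3 -0.6 -0.4]
13.9833
```

View pics/s7.png

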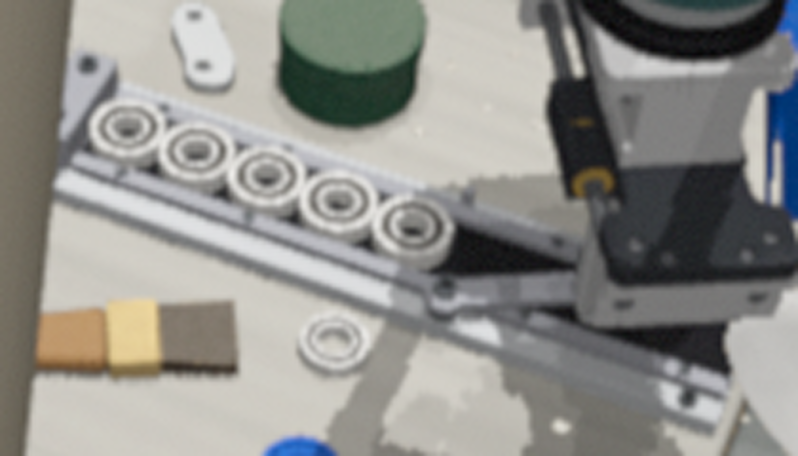

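View pics/d7.png

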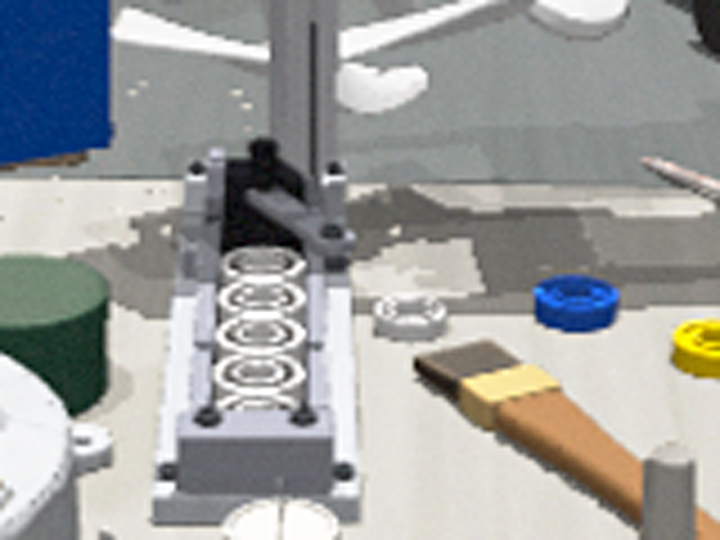

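View pics/w7.png

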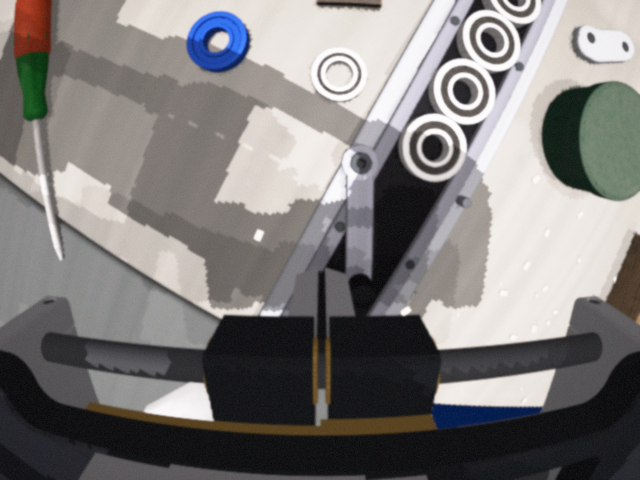

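The gate is turning with the fingertip behind the knob, at (360,290) in the wrist view. The bearings haven't moved, so I'll continue to shut.

Run:
```python
from h import *
PV=np.array([-30.3,-39.7])
def pose(a,s,z=31):
    k=PV+62*np.array([-np.sin(a),-np.cos(a)]); t=np.array([np.cos(a),-np.sin(a)])
    return W(*(k-t*s),z),ori(np.pi/2-a)
for a in np.linspace(-.5,-1.42,7)[1:]:
    p,o=pose(a,19); r=move_straight(p,ori=o,feed=.05,max_force=12); print(round(a,2),r,read_force().round(1))
    if r: break
else:
    p,o=pose(-1.57,19); r=move_straight(p,ori=o,feed=.03,max_force=6); print(r,L(read_eef_pos()),read_force().round(1))
    if not r:
        k=L(p); r=move_straight(W(k[0],k[1]+6,31),ori=o,feed=.015,max_force=4); print(r,L(read_eef_pos()),read_force().round(1))
s=camera("scene")["img"][190:310,280:490,::-1]; cv2.imwrite("pics/s8.png",cv2.resize(s,None,fx=3.8,fy=3.8,interpolation=cv2.INTER_CUBIC))
w=camera("wrist"); cv2.imwrite("pics/w8.png",w["img"][:,:,::-1])
print(read_clock())
```

```text
-0.65 False [0.3 1.  0.1]
-0.81 False [-0.7  0.2 -0.9]
-0.96 False [-0.1 -0.2  0.8]
-1.11 False [ 0.   0.9 -0.8]
-1.27 False [-0.   0.3  0.1]
-1.42 False [-0.9 -0.2  0.6]
False [ 31.45066386 -58.90300373  30.96419878] [ 0.2  0.1 -0.1]
True [ 31.44488538 -57.8773447   30.68871538] [ 0.4 -1.7  0.7]
16.9333
```

View pics/s8.png

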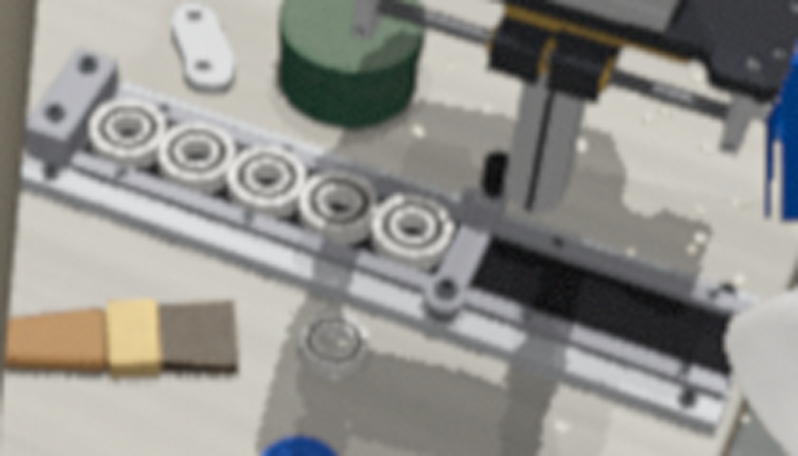

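View pics/w8.png

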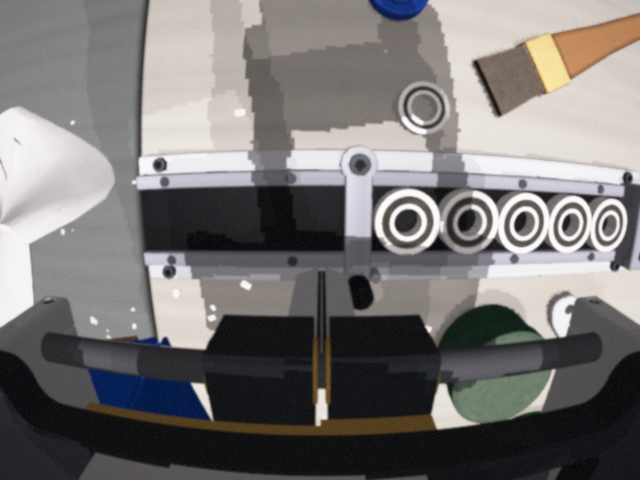

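The gate looks square behind bearing e. I'll press it once more to confirm it's at the dowel, then back away.

Run:
```python
from h import *
p0=L(read_eef_pos())
r=move_straight(W(p0[0],p0[1]+3.5,31),feed=.008,max_force=8); print(r,L(read_eef_pos()),read_force().round(1)); dwell(.2); print(L(read_eef_pos()),read_force().round(1))
move_straight(W(p0[0],p0[1]-22,31),feed=.06)
move_straight(W(p0[0],p0[1]-22,110),feed=.15)
move_straight(W(-40,-60,190),feed=.25)
s=camera("scene")["img"][190:310,280:490,::-1]; cv2.imwrite("pics/s9.png",cv2.resize(s,None,fx=3.8,fy=3.8,interpolation=cv2.INTER_CUBIC))
w=camera("wrist"); cv2.imwrite("pics/w9.png",w["img"][:,:,::-1]);np.savez("w9.npz",**{k:w[k] for k in("img","K","eye","rotation")})
print(read_clock())
```

```text
True [ 31.11537957 -57.93555146  30.3007372 ] [ 0.3 -1.3  0.9]
[ 30.94157873 -57.97119383  30.08728102] [ 0.3 -1.   1.2]
19.4
```

View pics/s9.png

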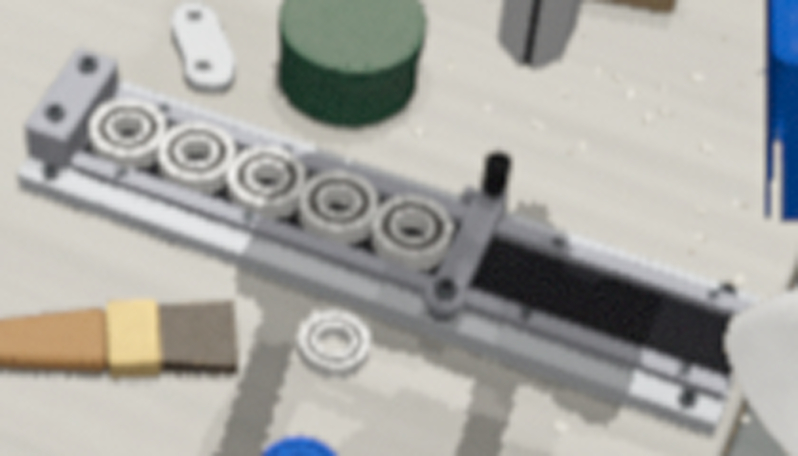

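View pics/w9.png

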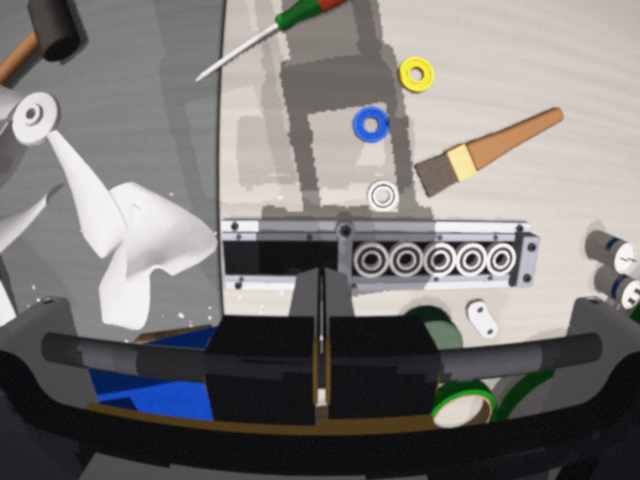

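Run:
```python
from h import *
c=np.load("s.npz"); sc=lambda x,y:(280+(x+.5)/3.8-.5,190+(y+.5)/3.8-.5)
d=camera("side")["img"]; cv2.imwrite("pics/d9.png",cv2.resize(d[190:300,220:380,::-1],None,fx=5,fy=5,interpolation=cv2.INTER_CUBIC))
k=L(onplane(c,sc(496,175),.0368)); p=L(onplane(c,sc(445,288),.027)); v=k-p
print(k.round(1),p.round(1),"q",.35-np.arctan2(-v[0],-v[1]))
for x in [(128,127),(198,152),(268,177),(340,202),(413,228)]: print(L(onplane(c,sc(*x),.025)).round(1))
```

```text
[ 32.2 -40.2  36.8] [-29.8 -39.8  27. ] q 1.9145419576398823
[ -1.  125.3  25. ]
[-1.5 89.7 25. ]
[-1.9 54.8 25. ]
[-2.  19.8 25. ]
[ -2.4 -15.   25. ]
```

View pics/d9.png

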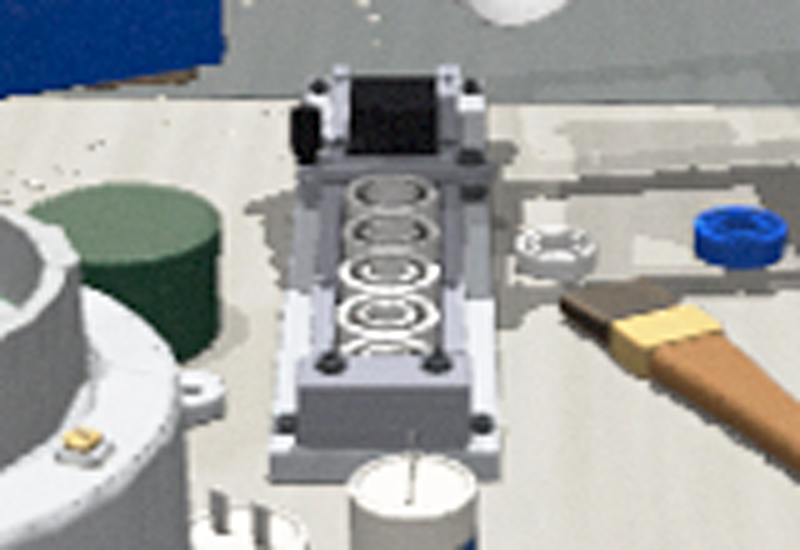

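The gate measures q≈1.914 against 1.92 for shut. The side view shows it square across with the row closed up behind it, so I'm handing in.

```bash
python3 -c "
from cell import *
print(read_clock()); hand_in()"
```

```text
19.45
the job is handed in; nothing more can be done
```

I pushed the five bearings home as one closed train, then pushed the gate knob round until the gate lay across the rail behind the last bearing. I handed in at 19.5 s of the 48 s allowed; `hand_in()` reports no verdict.

- **Row:** pressed against the stop, it held about 8 N without moving. The final pictures put the centres at 125.3, 89.7, 54.8, 19.8 and −15.0 mm, against 125.5, 90.5, 55.5, 20.5 and −14.5 mm for fully home. No gap shows in any view.
- **Gate:** it measured 1.914 rad against 1.92 for shut, and looks square in all three cameras. The last press stopped on its force limit with no further forward movement, though only 1–2 N showed right after that stop. I rely on the pictures for the gate being shut.
- **Surroundings:** the arm was clear of everything at hand-in. The small bearing, brush, tin, capacitors and coloured rings look undisturbed.

Two readings I did not explain:
- **Descent:** as the fingers came down behind the row, the 6 N limit tripped at 20.4 mm height. It may have been the arm slowing down; the pictures after it showed nothing moved.
- **Offset:** the first overhead pictures read about 1 mm different along the rail, within the camera calibration.

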